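# Tip the used syringe into the sharps bin and bolt its tray shut

### The arm

A 7-joint arm with a two-finger parallel gripper is mounted at the origin on a cart in front of the work surface, level with it; the furniture and walls round the work are solid. World frame = base frame: x ahead of the robot, y to its left, z up, the work surface at z = 0. Lengths are in m, angles in rad, forces in N, time in s.
With the tool pointing down it reaches from about 0.425 to 0.875 m from the base axis. Payload 4.7 kg.
Tool frame: the origin (TCP) lies at the very end of the fingers, on their centre line; the grasp point (between the pads) lies 19 mm behind it; z points along the fingers, y is the line along which they close (so a half turn about z gives the same grasp; the last joint's range is limited). The gripper opens to 85 mm and grips with 20 to 120 N. Pads are 22 mm wide; open, the fingers measure 114 mm over their backs; the gripper's body (76 mm by 85 mm) begins 54 mm behind the grasp point. The pads swing forward as they close: fully open they stand 13 mm farther back than shut.
Start: joints at [1.195, 0.321, -0.07, 1.45, 0.023, 1.371, -0.057], TCP at [0.247, -0.601, 0.231] pointing down, gripper open.
Joint ranges: [-2.86, 2.86], [-0.3, 2.09], [-1.38, 1.24], [0.06, 2.45], [-1.56, 4.7], [0.09, 2.05], [-2.69, 2.69]. Speed limits (rad/s): [2.57, 2.57, 3.14, 3.14, 3.14, 3.14, 3.14].

### API

Orientations are given as a rotation vector (axis times angle).
In Python, from workcell import env, vision gives the robot as it stands. The module is installed in compiled form; this text tells all that it offers. Calls block until the motion is done:
- env.move_ptp(position, orientation): joint-space move of the TCP to a pose.
- env.servo_line(position, rot=None, feed=0.15, force_limit=None): straight line of the TCP; rot=None keeps the orientation; feed is the mean speed in m/s. With force_limit (N) it stops when the force on the tool has changed by that much, and returns True; else False.
- env.move_joints(angles): joint-space move.
- env.move_gripper(opening): finger opening in m; the grip force is fixed at half the most; returns when the fingers have stopped.
- env.sleep(seconds).
- env.inverse_kinematics(position, orientation): joint angles nearest the present ones, or None.
- env.sense(): the state.
- vision.read_camera(name): name is "side" or "top" or "wrist"; returns the picture (384x512x3 uint8, red, green, blue); there is no depth.
- vision.get_calibration(name): a dict with "vertical_fov" (degrees; the focal length in pixels is half the picture's height over the tangent of half this angle, whatever the lens; pixels are square), "cx", "cy" (the principal point, pixels), "view" (4x4, takes a point from world to camera coordinates); the wrist camera has in their place "T_tool_cam" (4x4, takes a point from camera to tool coordinates, whose origin is the TCP and whose axes are the flange's). Camera axes: x right, y down, z forward; pixel columns grow to the right and rows downward; lengths in m; the calibration is good to about 2 mm. A picture is of the moment at which its call begins: read the wrist's pose just before it. get_calibration takes no time and is no camera call.
A pose or a line that the arm cannot do raises env.IKError and nothing moves.
- env.finish_job(): hands the job in; it is judged then, once.
The state is a dict: "time_s": time; "joint_positions": joint angles; "dq": joint speeds; "joint_efforts": joint torques, N m; "ee_pos": TCP position; "orientation": TCP orientation; "contact_force": force on the tool from outside, world axes, zero at the start; "wrist_torque": the same for the moment, N m; "width": finger opening in m; "grip_force": force on a finger pad.
Only numpy, scipy, OpenCV 4.12 (cv2) and the standard library are available. Lean on these libraries where they do the work, as an engineer would, in place of code of your own. Each camera call takes 0.05 s, during which the arm holds its last target. There are 200 camera calls.

### The job

A used syringe lies in the tipping tray of the sharps bin. Without touching the syringe or picking anything up, push the tray's upright front flap over, away from you, until the syringe drops into the bin and the tray rests fully shut; then push the bolt at its right-hand end fully across, so that the tray cannot fall open again. Leave the other things on the bench where they are.

Things in the scene. Friction and masses are not known exactly. Their poses are not given: they have to be found in the camera images.
- bin: Sharps bin, white tub with a grey lid, fixed to the bench by a bracket: 136 x 270 mm (x, y) over the bracket, 110 mm high to the flat deck of its lid. Origin: centre of its underside on the bench. Axes: x from its front (towards the robot) to its back, y to its left as seen from the front, z up; it stands turned up to 0.25 rad either way.
- bin_hinge (a point): Middle of the tray's hinge line, along the bin's y at x 0, z 118 mm of the bin. Behind it a grey hood (x 1 to 65 mm, y -85 to 85 mm) stands on the lid round the opening into the tub (x 3 to 58, y -77 to 77 mm); its sides rise from z 150 mm in front to 174 mm at the back, the back wall to 178 mm. It is open in front and above; the tray lies in front of it.
- tray (a joint): Angle of the white tray about the hinge line, rad: 0 = open (start: its floor level), 1.571 = shut (tipped over to the back: floor upright in the hood's front, flap on top as a sloping roof). Free hinge, tray 90 g: let go below about 0.9 it falls back open, above about 1.15 it falls shut by itself. While tipping, no part of it is farther than 80 mm from the hinge line.
- flap_top (a point): Top of the middle of the rounded lip of the tray's front flap; moves with the tray. At the start 53 mm in front of the hinge line, 59 mm above it. The open tray is 153 mm long (y); its level floor reaches 32 mm forward from the hinge, and along that edge the flap, 60 mm wide, rises, leaning 20 degrees outwards. End walls 24 mm high; the back is open.
- bolt (a joint): Travel of the bolt along the bin's +y, m: 0 = drawn back, 0.016 = fully across, at its stop. Starts at 0 to 0.002. Stays where it is left, friction about 1.5 N. Its tongue passes just in front of the upright floor of the shut tray; with the tray open it strikes the tray's end wall after a few mm.
- bolt_thumb (a point): Middle of the outer (-y) face of the bolt's upright black thumb piece at the lid's right-hand (-y) end, pushed towards +y. Piece 14 mm wide (x), 8 mm thick (y); its top is 8 mm above this point, the bolt's bed 24 mm below. With the bolt drawn back this point is at x -9, y -110, z 156 mm of the bin. Nothing on the lid is in the way beyond the piece's outer side.
- syringe_mid (a point): Centre of the used syringe, 136 x 20 x 19 mm, 10 to 20 g, which lies lengthwise in the tray (along y), close behind the flap. It must not be touched.
- used_syringe: The used syringe: origin in the middle of its underside, 10 mm below point syringe_mid; its length is along its y.
- new_syringe: a second syringe, unused, 136 x 20 x 19 mm, lying on the bench in front of the bin; leave alone
- forceps: steel forceps, 138 x 19 x 9 mm, lying left of the bin; leave alone
- bottle_amber: brown bottle with a black cap, 60 mm across, 135 mm high, standing left of the bin; leave alone
- dropper_oil: small dropper bottle, 26 mm across, 66 mm high, standing right of the bin; leave alone
- sample_cup: lidded sample cup, 43 mm across, 55 mm high, standing right of the bin; leave alone
- slide_pack: carton of slides, 30 x 80 x 28 mm, lying right of the bin; leave alone
- marker: pen, 132 x 10 x 16 mm, on the bench far right; leave alone

How it is judged:
By the outcome, as a careful person would: the job done as asked, in the order asked, and still so for the second after the job is handed in, with the robot touching nothing.
It also fails if it takes over 43 s, if anything falls off the work surface, if the arm or the gripper's body presses on something with over 40 N, if the wrist force passes 120 N, or if a joint passes its speed limit or range.

## Working session

There is one attempt and no reset: what is moved stays moved. The work goes in short steps, each a Python script; the robot and the scene stay as the last script left them, time stands still between calls to the robot, and variables do not carry over. Pictures are saved under pics/ and viewed, at most 10 in all, crops included, and the job is handed in when it is done.

```bash
mkdir -p pics
python3 - <<'E'
from workcell import env, vision
import cv2, numpy as np
np.set_printoptions(precision=4,suppress=True)
for n in ("side","top"):
    im=vision.read_camera(n); cv2.imwrite(f"pics/{n}0.png",cv2.resize(im[:,:,::-1],None,fx=1.5,fy=1.5,interpolation=cv2.INTER_CUBIC))
    c=vision.get_calibration(n); print(n,c)
print(vision.get_calibration("wrist"))
s=env.sense(); print(s)
E
```

```text
side {'vertical_fov': 45.07093884344342, 'cx': 245.96147982083747, 'cy': 191.4715922329018, 'view': array([[ 0.999 ,  0.0445,  0.0073, -0.4702],
       [ 0.0339, -0.6337, -0.7729,  0.0121],
       [-0.0298,  0.7723, -0.6345,  1.5286],
       [ 0.    ,  0.    ,  0.    ,  1.    ]])}
top {'vertical_fov': 53.70116709931248, 'cx': 262.4819821249549, 'cy': 187.19152599142114, 'view': array([[-0.0173, -0.9998,  0.0056, -0.1026],
       [-0.996 ,  0.0168, -0.0879,  0.4977],
       [ 0.0878, -0.0071, -0.9961,  1.4691],
       [ 0.    ,  0.    ,  0.    ,  1.    ]])}
{'vertical_fov': 64.28378147596614, 'cx': 257.50677773746895, 'cy': 193.7185117982577, 'T_tool_cam': array([[ 0.001 , -0.9557, -0.2943,  0.0751],
       [ 1.    ,  0.0008,  0.0008, -0.0006],
       [-0.0006, -0.2943,  0.9557, -0.1431],
       [ 0.    ,  0.    ,  0.    ,  1.    ]])}
{'time_s': 0.1, 'joint_positions': array([ 1.1951,  0.3218, -0.0701,  1.4516,  0.0226,  1.3708, -0.0569]), 'dq': array([ 0.0004, -0.0014,  0.0008, -0.0029, -0.0006, -0.0012,  0.0002]), 'joint_efforts': array([  0.0002, -49.4878,  -0.3844, -31.521 ,   0.0128,   0.0074,
        -0.    ]), 'ee_pos': array([ 0.2468, -0.6008,  0.2303]), 'orientation': array([-3.0804, -0.6081,  0.0007]), 'contact_force': array([0.3794, 0.561 , 0.1423]), 'wrist_torque': array([-0.0353,  0.0265, -0.0265]), 'grip_force': 0.0, 'width': 0.08558662248988942}
```

View pics/side0.png

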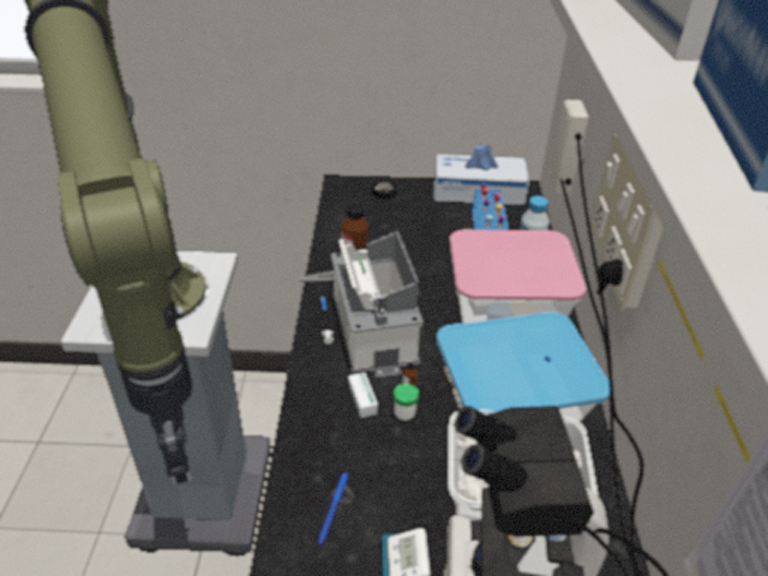

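View pics/top0.png

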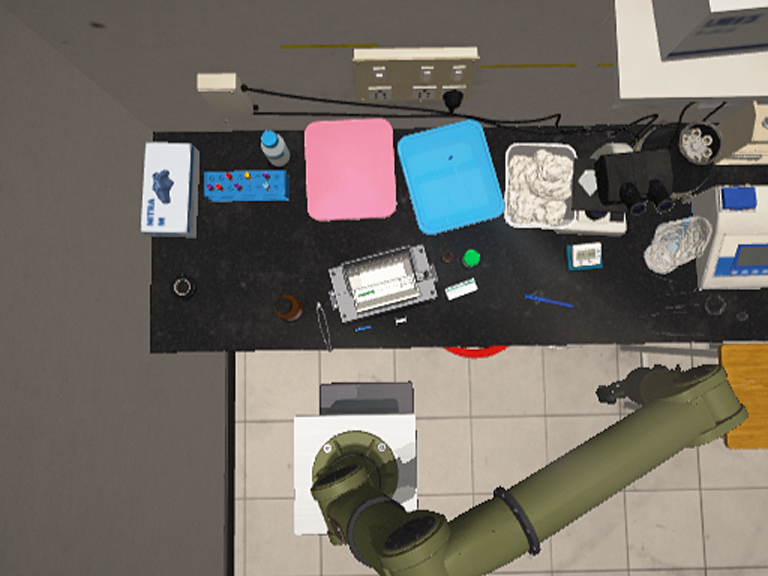

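The side view shows the bin at about (375,300) in the 1.5x picture, with the dark thumb piece near (381,318). In the top view the bin is centred near (384,285), turned slightly, with the bolt at its right-hand end near (425,275). I'll enlarge both crops.

Run:
```python
import cv2, numpy as np
t=cv2.imread("pics/top0.png"); s=cv2.imread("pics/side0.png")
a=cv2.resize(t[235:335,320:450],(780,600),interpolation=cv2.INTER_CUBIC)
b=cv2.resize(s[220:385,320:430],(400,600),interpolation=cv2.INTER_CUBIC)
cv2.imwrite("pics/topc.png",a); cv2.imwrite("pics/sidec.png",b)
```

```text
(no output)
```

View pics/topc.png

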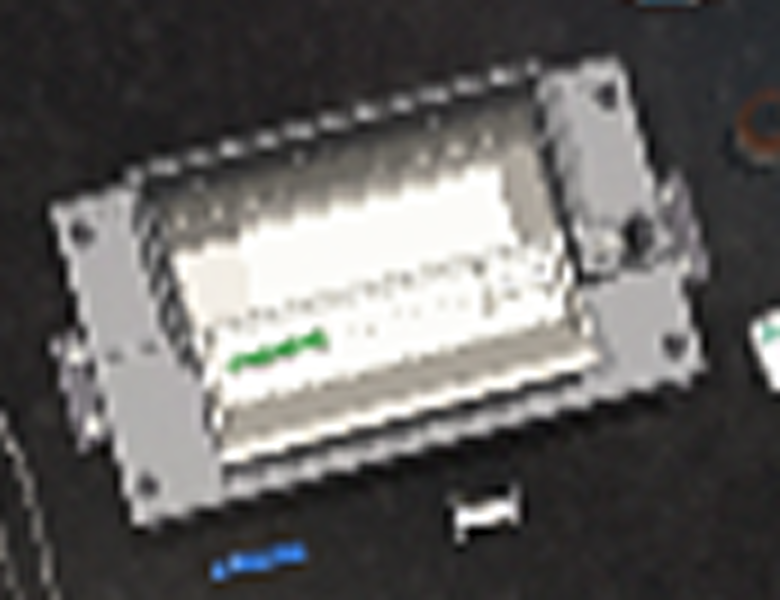

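View pics/sidec.png

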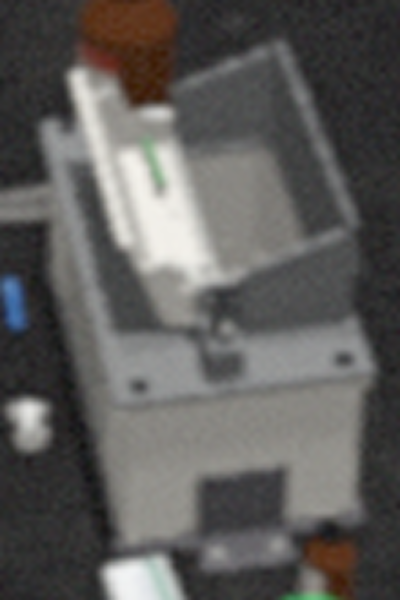

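```bash
cat > h.py <<'E'
import numpy as np
from workcell import vision
def proj(cam,P):
    c=vision.get_calibration(cam); f=192/np.tan(np.radians(c["vertical_fov"])/2)
    q=c["view"][:3,:3]@np.asarray(P).T+c["view"][:3,3:4]
    return np.c_[c["cx"]+f*q[0]/q[2], c["cy"]+f*q[1]/q[2]]
def b2w(p,P):
    P=np.atleast_2d(np.asarray(P,float)); c,s=np.cos(p[2]),np.sin(p[2])
    return np.c_[p[0]+c*P[:,0]-s*P[:,1], p[1]+s*P[:,0]+c*P[:,1], P[:,2]]
E
python3 - <<'E'
from h import *
from scipy.optimize import least_squares
np.set_printoptions(precision=4,suppress=True)
T=lambda u:(np.array([320,235])+np.array(u)/6)/1.5-1/6
S=lambda u:(np.array([320,220])+np.array(u)/3.636)/1.5-1/6
tc=T([[50,212],[615,58],[705,375],[140,522],[638,235],[225,455],[600,355]])
sc=S([[42,122],[372,372],[120,400],[80,75],[122,245],[222,365]])
def pts(L,W):
    t=[[W,L,.11],[W,-L,.11],[-W,-L,.11],[-W,L,.11],[-9e-3,-.106,.164],[-.053,.0765,.177],[-.053,-.0765,.177]]
    s=[[-W,L,.11],[W,-L,.11],[-W,-L,.11],[-.053,.0765,.177],[-.053,-.0765,.177],[-9e-3,-.110,.150]]
    return t,s
def r(p):
    t,s=pts(p[3],p[4])
    return np.r_[(proj("top",b2w(p,t))-tc),(proj("side",b2w(p,s))-sc)].ravel()
o=least_squares(r,[.5,-.1,.2,.12,.065],loss="soft_l1",x_scale=[.1,.1,.1,.1,.1])
print(o.x); print(o.fun.reshape(-1,2))
p=o.x
for n,P in dict(hinge=[0,0,.118],flap=[-.053,0,.177],thumb=[-.009,-.11,.156]).items(): print(n,b2w(p,P))
E
```

```text
[ 0.4832 -0.0842  0.2432  0.1205  0.0665]
[[ 0.6436 -0.3796]
 [ 0.6339  0.1826]
 [ 0.0686 -0.5582]
 [-0.376  -0.0435]
 [ 0.5742 -0.4503]
 [-0.232   0.1195]
 [ 0.2242  0.0206]
 [-0.0741  0.3038]
 [-0.3086 -0.471 ]
 [-0.7442  0.5326]
 [-0.9022 -0.9366]
 [ 0.6598 -0.3142]
 [ 0.3769 -9.0194]]
hinge [[ 0.4832 -0.0842  0.118 ]]
flap [[ 0.4318 -0.0969  0.177 ]]
thumb [[ 0.501  -0.1931  0.156 ]]
```

The fit agrees within 1 px: lid 241 x 133 mm, yaw 0.243, and the thumb piece agrees in the top view. The dark square in the side view is lower than the thumb, so I read it as the bolt's bed. Next I'll plan the flap arc in bin coordinates and check IK.

```bash
cat >> h.py <<'E'
from scipy.spatial.transform import Rotation as R
from workcell import env
BIN=np.array([.4832,-.0842,.2432])
def rot(tilt=0.,yaw=BIN[2]):   # tool x along bin x, tool z down; tilt>0: fingers point away from robot
    return (R.from_euler("z",yaw)*R.from_euler("y",-tilt)*R.from_euler("x",np.pi)).as_rotvec()
def W(P): return b2w(BIN,P)[0]
HALF=.011
def flap_path(th,d=.045,clear=0.,tilt=0.):
    """TCP in bin frame for the finger's front bottom corner touching the flap at d from its base, tray angle th"""
    rt=lambda q:np.array([np.cos(th)*q[0]+np.sin(th)*q[1],-np.sin(th)*q[0]+np.cos(th)*q[1]])
    fl=lambda s:rt(np.array([-.032-.342*s,.94*s])+.003*np.array([-.94,-.342]))
    q=fl(d); lip=fl(.063)
    x=min(q[0],lip[0]+np.tan(tilt)*0)
    return np.array([x-HALF*np.cos(tilt)-clear,0,.118+q[1]+HALF*np.sin(tilt)])
E
python3 - <<'E'
from h import *
np.set_printoptions(precision=3,suppress=True)
for tilt in (-.3,-.15,0,.15,.3):
    print(tilt)
    for th,c in ((0,.025),(0,.01),(0,0),(.8,0),(1.57,0)):
        P=flap_path(th,clear=c); j=env.inverse_kinematics(W(P),rot(tilt)); print(th,c,P,W(P),j)
    j=env.inverse_kinematics(W([-.009,-.14,.146]),rot(tilt)); print("bolt",j)
E
```

```text
-0.3
0 0.025 [-0.092  0.     0.159] [ 0.394 -0.106  0.159] [ 0.64   0.107 -0.558  1.904  0.151  1.435 -1.293]
0 0.01 [-0.077  0.     0.159] [ 0.408 -0.103  0.159] [ 0.625  0.14  -0.563  1.873  0.163  1.441 -1.317]
0 0 [-0.067  0.     0.159] [ 0.418 -0.1    0.159] [ 0.615  0.161 -0.566  1.852  0.171  1.446 -1.332]
0.8 0 [-0.016  0.     0.183] [ 0.467 -0.088  0.183] [ 0.566  0.248 -0.579  1.713  0.201  1.518 -1.387]
1.57 0 [0.03  0.    0.168] [ 0.513 -0.077  0.168] [ 0.523  0.361 -0.596  1.619  0.25   1.525 -1.45 ]
bolt [ 0.574  0.396 -0.385  1.585  0.273  1.47  -1.197]
-0.15
0 0.025 [-0.092  0.     0.159] [ 0.394 -0.106  0.159] [ 0.71  -0.021 -0.55   1.994  0.049  1.304 -1.183]
0 0.01 [-0.077  0.     0.159] [ 0.408 -0.103  0.159] [ 0.694  0.012 -0.557  1.965  0.064  1.306 -1.212]
0 0 [-0.067  0.     0.159] [ 0.418 -0.1    0.159] [ 0.684  0.035 -0.561  1.946  0.074  1.308 -1.23 ]
0.8 0 [-0.016  0.     0.183] [ 0.467 -0.088  0.183] [ 0.633  0.125 -0.576  1.813  0.114  1.369 -1.303]
1.57 0 [0.03  0.    0.168] [ 0.513 -0.077  0.168] [ 0.581  0.24  -0.589  1.729  0.171  1.363 -1.379]
bolt 
[... 979 characters left out ...]
88  0.183] [ 0.788 -0.117 -0.566  2.021 -0.146  1.089 -1.048]
1.57 0 [0.03  0.    0.168] [ 0.513 -0.077  0.168] [ 0.734  0.005 -0.593  1.953 -0.062  1.047 -1.16 ]
bolt [ 0.778  0.116 -0.374  1.889 -0.057  1.026 -0.893]
0.3
0 0.025 [-0.092  0.     0.159] [ 0.394 -0.106  0.159] None
0 0.01 [-0.077  0.     0.159] [ 0.408 -0.103  0.159] None
0 0 [-0.067  0.     0.159] [ 0.418 -0.1    0.159] [ 0.385 -0.295 -0.07   2.253 -0.221  0.937 -0.903]
0.8 0 [-0.016  0.     0.183] [ 0.467 -0.088  0.183] [ 0.854 -0.227 -0.542  2.127 -0.33   0.974 -0.865]
1.57 0 [0.03  0.    0.168] [ 0.513 -0.077  0.168] [ 0.811 -0.104 -0.588  2.065 -0.241  0.905 -0.986]
bolt [ 0.862  0.044 -0.375  1.987 -0.234  0.901 -0.712]
```

Run:
```python
from h import *
import cv2
np.set_printoptions(precision=3,suppress=True)
env.move_gripper(0.0)
P=flap_path(0,clear=.025)
env.move_ptp(W([P[0],0,.29]),rot())
s=env.sense(); im=vision.read_camera("wrist")
c=vision.get_calibration("wrist"); f=192/np.tan(np.radians(c["vertical_fov"])/2)
T=np.eye(4); T[:3,:3]=R.from_rotvec(s["orientation"]).as_matrix(); T[:3,3]=s["ee_pos"]
V=np.linalg.inv(T@c["T_tool_cam"])
pts=[[-.053,.0765,.177],[-.053,-.0765,.177],[-.0665,.1205,.11],[-.0665,-.1205,.11],[.065,.085,.178],[.065,-.085,.178],[-.016,-.110,.164],[-.002,-.110,.164],[.0665,-.1205,.11]]
q=V[:3,:3]@b2w(BIN,pts).T+V[:3,3:4]; uv=np.c_[c["cx"]+f*q[0]/q[2],c["cy"]+f*q[1]/q[2]]
o=cv2.resize(im[:,:,::-1],None,fx=1.5,fy=1.5,interpolation=cv2.INTER_CUBIC).copy()
for u in uv: cv2.drawMarker(o,tuple(int(round(v)) for v in u*1.5),(0,0,255),cv2.MARKER_CROSS,10,1)
cv2.imwrite("pics/w1.png",o)
print(s["time_s"],s["ee_pos"],s["joint_positions"],s["width"],s["contact_force"]); print(uv*1.5)
```

```text
2.75 [ 0.394 -0.107  0.29 ] [ 0.753 -0.229 -0.459  1.887 -0.101  1.461 -1.014] 0.00020983289681158207 [ 0.967  0.857 -0.199]
[[247.784 216.194]
 [522.625 216.001]
 [214.486 222.241]
 [556.303 222.   ]
 [207.374 -30.791]
 [562.369 -31.003]
 [581.561 146.443]
 [584.729 119.814]
 [579.582   7.45 ]]
```

View pics/w1.png

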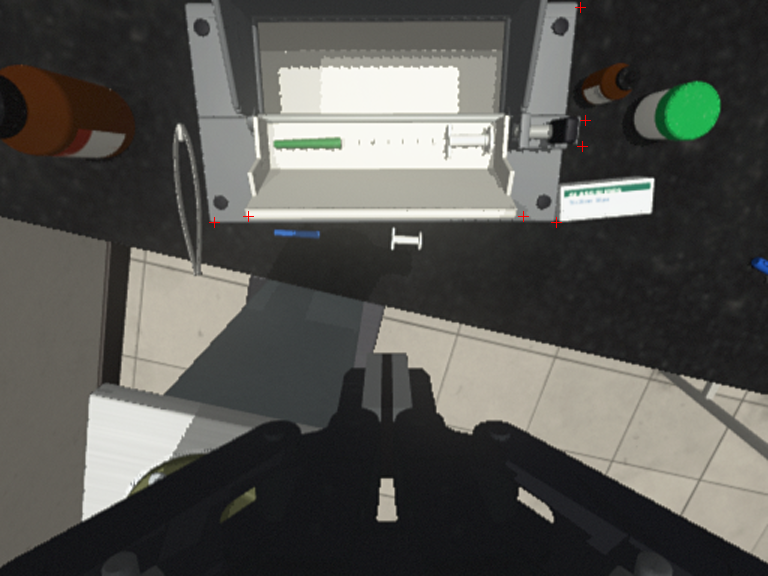

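The overlay matches the lid corners, flap lip and thumb within about 2-3 mm; the thumb's outer edge is near (579,132). Now I'll push the flap over.

Run:
```python
from h import *
import cv2
np.set_printoptions(precision=3,suppress=True)
P=flap_path(0,clear=.025); env.servo_line(W(P),feed=.15)
def log(t):
    s=env.sense(); print(t,s["time_s"].__round__(2),s["ee_pos"],s["contact_force"])
log("down")
for th in (.0,.25,.5,.75,1.0,1.2,1.4,1.5):
    hit=env.servo_line(W(flap_path(th)),feed=.07,force_limit=15); log((th,hit))
    if hit: break
else:
    p=flap_path(1.5); print(env.servo_line(W(p-[0,0,.015]),feed=.03,force_limit=4)); log("press")
cv2.imwrite("pics/w2.png",cv2.resize(vision.read_camera("wrist")[:,:,::-1],None,fx=1.5,fy=1.5))
```

```text
down 3.83 [ 0.394 -0.107  0.16 ] [-0.362  0.31   0.104]
(0.0, False) 4.33 [ 0.418 -0.1    0.159] [0.059 0.351 0.274]
(0.25, False) 4.77 [ 0.434 -0.096  0.171] [-1.009 -0.349  0.274]
(0.5, False) 5.17 [ 0.449 -0.092  0.178] [-0.494 -0.211 -0.192]
(0.75, False) 5.55 [ 0.465 -0.089  0.183] [-0.204  0.642  0.658]
(1.0, False) 5.93 [ 0.48  -0.085  0.182] [-0.828  0.405 -0.34 ]
(1.2, False) 6.27 [ 0.492 -0.082  0.18 ] [-0.953 -0.072  1.12 ]
(1.4, False) 6.6 [ 0.504 -0.079  0.174] [ 0.529  0.344 -0.246]
(1.5, False) 6.85 [ 0.509 -0.078  0.171] [0.798 0.071 0.363]
True
press 7.22 [ 0.509 -0.078  0.163] [-0.225  0.27   5.134]
```

View pics/w2.png

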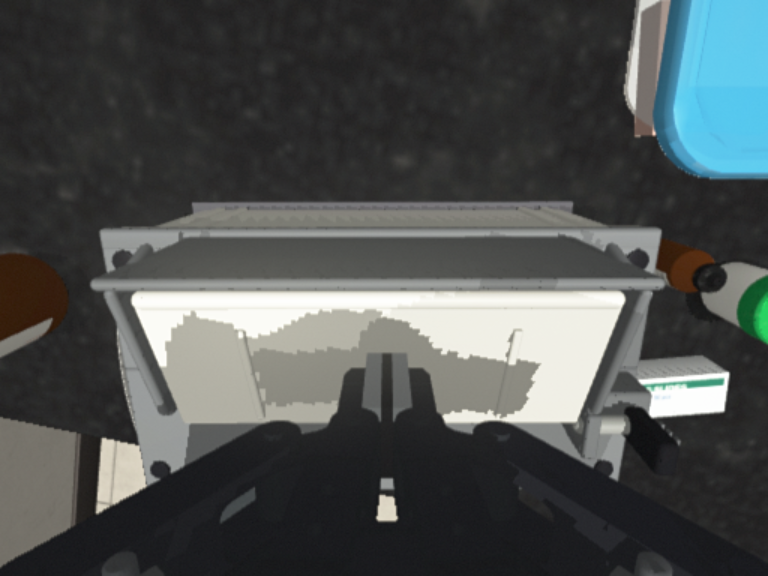

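The picture shows the tray shut: the flap lies as a roof with its lip at row ~297, level in the hood, and the contact height of 0.163 agrees. Next, the bolt.

Run:
```python
from h import *
import cv2
np.set_printoptions(precision=4,suppress=True)
def yb(): 
    d=env.sense()["ee_pos"][:2]-BIN[:2]; return -np.sin(BIN[2])*d[0]+np.cos(BIN[2])*d[1]
p=env.sense()["ee_pos"]; env.servo_line(p+[0,0,.09],feed=.15)
env.move_ptp(W([-.012,-.155,.25]),rot())
print(env.servo_line(W([-.012,-.155,.146]),feed=.12,force_limit=5), yb())
for t,F in ((-.092,10),(-.092,15)):
    hit=env.servo_line(W([-.012,t,.146]),feed=.02,force_limit=F)
    s=env.sense(); print(hit,round(s["time_s"],2),yb(),s["contact_force"])
    if hit: break
y=yb()
env.servo_line(W([-.012,y-.02,.146]),feed=.08)
env.servo_line(W([-.012,y-.02,.28]),feed=.15)
env.move_ptp(W([-.1,-.07,.30]),rot())
cv2.imwrite("pics/w3.png",cv2.resize(vision.read_camera("wrist")[:,:,::-1],None,fx=1.5,fy=1.5))
print(env.sense()["time_s"])
```

```text
False -0.15526002405918987
True 12.02 -0.10531510060203046 [ 1.0415 -1.9234  0.6562]
14.0083
```

View pics/w3.png

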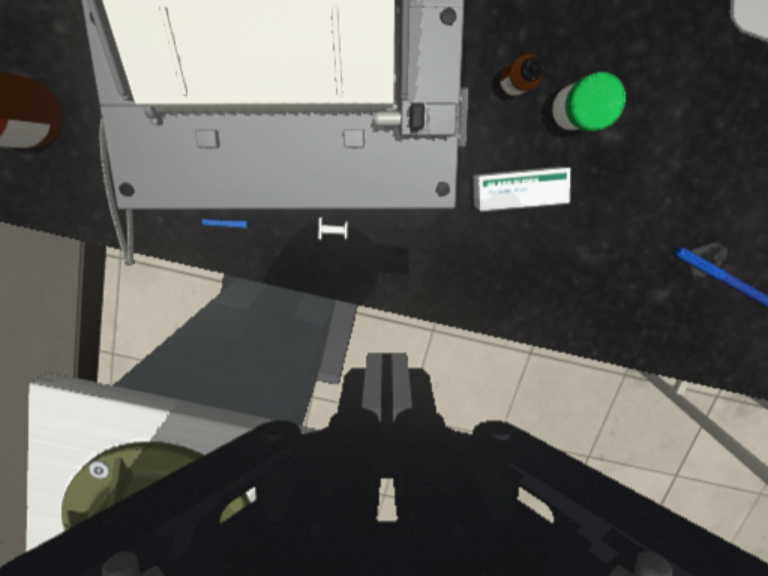

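The tongue now lies in front of the upright floor, with the thumb piece at (417,117). I'll push once more, harder, to confirm it is at its stop, and measure the thumb.

Run:
```python
from h import *
import cv2
np.set_printoptions(precision=4,suppress=True)
def yb(): 
    d=env.sense()["ee_pos"][:2]-BIN[:2]; return -np.sin(BIN[2])*d[0]+np.cos(BIN[2])*d[1]
# thumb outer edge and top of piece from last picture (z .164)
s=env.sense(); c=vision.get_calibration("wrist"); f=192/np.tan(np.radians(c["vertical_fov"])/2)
T=np.eye(4); T[:3,:3]=R.from_rotvec(s["orientation"]).as_matrix(); T[:3,3]=s["ee_pos"]; M=T@c["T_tool_cam"]
for u,z in (((425,117),.164),((457,207),.11)):
    d=M[:3,:3]@np.array([(u[0]/1.5-c["cx"])/f,(u[1]/1.5-c["cy"])/f,1]); w=M[:3,3]+d*(z-M[2,3])/d[2]
    e=w[:2]-BIN[:2]; a=BIN[2]; print("bin xy",np.cos(a)*e[0]+np.sin(a)*e[1],-np.sin(a)*e[0]+np.cos(a)*e[1])
env.move_ptp(W([-.012,-.135,.25]),rot())
env.servo_line(W([-.012,-.135,.146]),feed=.12,force_limit=5)
for F,fd in ((6,.015),(20,.01)):
    hit=env.servo_line(W([-.012,-.098,.146]),feed=fd,force_limit=F)
    s=env.sense(); print(hit,round(s["time_s"],2),yb(),s["contact_force"])
y=yb()
env.servo_line(W([-.012,y-.025,.146]),feed=.08)
env.servo_line(W([-.012,y-.025,.28]),feed=.15)
env.move_ptp(W([-.1,-.07,.30]),rot())
cv2.imwrite("pics/w4.png",cv2.resize(vision.read_camera("wrist")[40:130,230:330,::-1],None,fx=6,fy=6,interpolation=cv2.INTER_CUBIC))
print(env.sense()["time_s"])
```

```text
bin xy -0.0073927016712603145 -0.09164681112587024
bin xy -0.0645884117198909 -0.12050887670727499
True 17.43 -0.10530652873641161 [ 1.6959 -0.8443 -0.5053]
False 18.28 -0.10477626125274839 [  6.6038 -13.0162  -7.5835]
20.4333
```

View pics/w4.png

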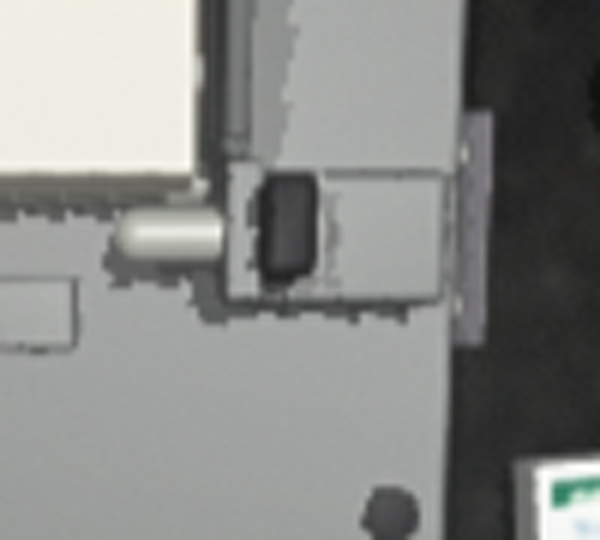

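The bolt stopped at the same place both times: y = -0.105 at 6 N, and only 0.5 mm further at about 15 N. The thumb face measures y ≈ -0.092 against -0.094 expected, and the tongue (115–225, 233) lies in front of the shut tray. The arm is clear, so I'm handing in.

```bash
python3 -c "
from workcell import env
print(env.finish_job())"
```

```text
the job is handed in; nothing more can be done
None
```

The tray was pushed over and is fully shut, the bolt is across at its stop, and the job was handed in at about 20 s; I didn't see the syringe land, since the shut tray hides it, and no verdict came back.

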